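# Set the heeling station in order

### The arm

A 6-joint arm with a two-finger parallel gripper is mounted at the origin on a cart in front of the work surface, level with it; the furniture and walls round the work are solid. World frame = base frame: x ahead of the robot, y to its left, z up, the work surface at z = 0. Lengths are in mm, angles in rad, forces in N, time in s.
With the tool pointing down it reaches from about 275 to 750 mm from the base axis. Payload 10.2 kg.
Tool frame: the origin (TCP) lies between the finger pads; the fingertips stand 14 mm ahead of it and the grasp point (between the pads) lies 5 mm behind it (tip_reach is the distance from the TCP to the fingertips, in mm); z points along the fingers, y is the line along which they close (so a half turn about z gives the same grasp; the last joint's range is limited). The gripper opens to 85 mm and grips with 20 to 120 N. Pads are 22 mm wide; open, the fingers measure 114 mm over their backs; the gripper's body (76 mm by 85 mm) begins 54 mm behind the grasp point. The pads swing forward as they close: fully open they stand 13 mm farther back than shut.
Start: joints at [-1.491, 0.313, 1.498, -0, 1.331, -0.223], TCP at [156.539, -501.126, 245.294] pointing down, gripper open.
Joint ranges: [-2.94, 2.94], [-0.97, 2.17], [0.19, 2.56], [-1.23, 4.37], [0.02, 3.11], [-2.88, 2.88]. Speed limits (rad/s): [2.39, 2.39, 3.01, 3.14, 3.14, 3.14].

### API

Orientations are given as a unit quaternion [w, x, y, z].
In Python, from rig import * gives the robot as it stands.
- The arm moves only by the tool arm_command, never from a script. Its argument "steps" is a list that holds one entry, the list of rows, each a list of 7 numbers: the opening, from 0 (shut) to 1 (fully open), then the shift along the tool's x, y, z each as a share of 0.05 m, from -1 to 1, then the turn, a rotation vector about the tool's x, y, z each as a share of 0.15 rad, from -1 to 1. A call has 1 to 8 rows; each row shifts and turns the commanded pose from where the row before left it, along the tool's axes as they then stand; what a row does not reach is not made up. A row lasts 1/8 s, in which the tool goes at most 62.5 mm and 10.7 degrees, less where a joint would pass 70% of its speed; a pose out of reach is approached as far as the arm can. A call with a number of a shift or a turn outside -1 to 1 is refused whole. A call with a gripper value outside its range is refused whole. The fingers move at their own pace and stop on an object; "squeeze" is the grip in N (left out, the last holds). Time passes only in rows, so rows that do not move let the fingers close. It gives the time, the measured TCP pose, the force, the opening and the grip force at its end, in the units of the state.
- sense(): the state, without advancing time (a new reading comes with each control period).
- capture(name): name is "side" or "top" or "wrist"; returns the picture (420x560x3 uint8, red, green, blue); there is no depth.
- get_calibration(name): a dict with "intrinsics" (3x3 intrinsics, pixels), "rvec" (rotation vector, rad) and "tvec" (3), from world to camera coordinates, as OpenCV has them; the wrist camera has in their place "T_tool_cam" (4x4, takes a point from camera to tool coordinates, whose origin is the TCP and whose axes are the flange's). Camera axes: x right, y down, z forward; pixel columns grow to the right and rows downward; lengths in mm; the calibration is good to about 2 mm. A picture is of the moment at which its call begins: read the wrist's pose just before it. get_calibration takes no time and is no camera call.
- finish_job(): hands the job in; it is judged then, once.
The state is a dict: "time_s": time; "joints": joint angles; "dq": joint speeds; "tau": joint torques, N m; "eef_pos": TCP position; "ee_rot": TCP orientation; "force": force on the tool from outside, world axes, zero at the start; "wrist_torque": the same for the moment, N m; "grip_width": opening from 0.0 (shut) to 1.0 (fully open); "grip_force": force on a finger pad.
Only numpy, scipy, OpenCV 4.12 (cv2) and the standard library are available. Lean on these libraries where they do the work, as an engineer would, in place of code of your own. Each camera call takes 0.05 s, during which the arm holds its last target. There are 200 camera calls.

### The job

Get the heeling station ready: load the black heel blank into the spring feeder and press it right down until the follower bottoms. As seen from the robot, set the tack tin upright on the mat left of the feeder, the thread bobbin upright on the mat right of it, and lay the wooden wedge flat on the mat behind the feeder (farther from the robot), each in the middle of its mat. Leave everything released and at rest.

Things in the scene. Friction and masses are not known exactly. Their poses are not given: they have to be found in the camera images.
- heel_feeder: fixed heel feeder: grey base 96 x 100 x 8 mm with four steel corner angles, tops 36 mm above the bench, round a well 71 mm (its x) by 67 mm (its y); finger gaps 40 mm wide in the middle of the +y and -y sides, 34 mm in the others. Origin: centre of the base underside; z up, x roughly away from the robot, y roughly to the robot's left (turned up to 0.3 rad).
- follower (a joint): dark steel follower plate 66 x 62 mm in the well: 0 up (its top 30 mm above the bench, 6 mm below the corner tops), 0.014 m bottomed (top 16 mm above the bench); starts at 0 to 0.003. Pushing it down takes 8 to 11 N; a friction brake on its spring keeps it where it is left. Bottomed under the heel blank, the blank's top is 34 mm above the bench.
- heel_blank: black rubber heel blank, D-shaped slab 64 mm long (its x) by 60 mm wide (its y), 18 mm thick, lying flat, 60 g; the two long sides are flat and parallel on the half towards -x, the end towards +x is round. Origin at the centre of its underside, z up. Goes into the feeder's well with its 60 mm width across the feeder's y, either way round.
- tack_tin: shallow open round tin of tacks, bare metal, 60 mm across, 22 mm high, upright, 120 g; origin at the centre of its underside, z up.
- thread_bobbin: bobbin of black waxed thread with wooden flanges, 38 mm across, 50 mm high, standing upright, 60 g; origin at the centre of its underside, z up.
- wedge: hardwood wedge 120 mm long (its y) by 36 mm wide (its x), tapering in height from 30 mm at the +y end to 6 mm at the -y end, centre of mass 13 mm towards +y, lying on its flat underside, 90 g; origin at the middle of the underside, z up. Sides 36 mm apart are upright and parallel.
- mat_1: round cork mat, 130 mm across, 4 mm thick, fixed flat on the bench; origin at the centre of its underside. The three mats are alike: tell them by where they lie round the feeder (one left of it, one right of it, one behind it); the number in the name says nothing about that.
- mat_2: round cork mat, 130 mm across, 4 mm thick, fixed flat on the bench; origin at the centre of its underside. The three mats are alike: tell them by where they lie round the feeder (one left of it, one right of it, one behind it); the number in the name says nothing about that.
- mat_3: round cork mat, 130 mm across, 4 mm thick, fixed flat on the bench; origin at the centre of its underside. The three mats are alike: tell them by where they lie round the feeder (one left of it, one right of it, one behind it); the number in the name says nothing about that.
There are look-alikes about, which are no part of the job. Leave any red or yellow look-alike of the tack_tin alone.

How it is judged (in metres and radians):
At the end, for the whole second after the job is handed in: Heel blank flat in the feeder (within 8 mm of its centre), follower within 3 mm of its bottom stop; tack tin upright on the left mat, bobbin upright on the right mat, wedge flat on the mat behind, each within 15 mm of its mat's centre; all released and at rest (value of joint follower above 0.011 m and horizontal distance between heel_blank and heel_feeder below 0.008 m and z of heel_blank in the frame of heel_feeder below 0.021 m and linear speed of each of heel_blank, tack_tin, thread_bobbin, wedge below 0.02 m/s and angular speed of each of heel_blank, tack_tin, thread_bobbin, wedge below 0.2 rad/s and angle between each of heel_blank, tack_tin, thread_bobbin, wedge's own z axis and vertical below 0.12 rad and height (world z) of tack_tin between 0.001 and 0.009 m and ((y of mat_1 in the frame of heel_feeder above 0.07 m and horizontal distance between tack_tin and mat_1 below 0.015 m) or (y of mat_2 in the frame of heel_feeder above 0.07 m and horizontal distance between tack_tin and mat_2 below 0.015 m) or (y of mat_3 in the frame of heel_feeder above 0.07 m and horizontal distance between tack_tin and mat_3 below 0.015 m)) and height (world z) of thread_bobbin between 0.001 and 0.009 m and ((y of mat_1 in the frame of heel_feeder below -0.07 m and horizontal distance between thread_bobbin and mat_1 below 0.015 m) or (y of mat_2 in the frame of heel_feeder below -0.07 m and horizontal distance between thread_bobbin and mat_2 below 0.015 m) or (y of mat_3 in the frame of heel_feeder below -0.07 m and horizontal distance between thread_bobbin and mat_3 below 0.015 m)) and height (world z) of wedge between 0.001 and 0.009 m and ((x of mat_1 in the frame of heel_feeder above 0.07 m and horizontal distance between wedge and mat_1 below 0.015 m) or (x of mat_2 in the frame of heel_feeder above 0.07 m and horizontal distance between wedge and mat_2 below 0.015 m) or (x of mat_3 in the frame of heel_feeder above 0.07 m and horizontal distance between wedge and mat_3 below 0.015 m))); the robot touches nothing.
It also fails if it takes over 112 s, if anything falls off the work surface, if the arm or the gripper's body presses on something with over 40 N, if the wrist force passes 120 N, or if a joint passes its speed limit or range.

## Working session

There is one attempt and no reset: what is moved stays moved. The work goes in short steps, Python scripts to look and compute and a tool call to move; the robot and the scene stay as the last step left them, time stands still between calls to the robot, and variables do not carry over. Pictures are saved under pics/ and viewed, at most 14 in all, crops included, and the job is handed in when it is done.

Besides the shell and the picture viewer there is one more tool, called after "Emit:" in YAML: its name, and indented under it one key for each argument. arm_command: Moves the arm, as the interface text tells. Its arguments: {"type":"object","properties":{"steps":{"type":"array"},"squeeze":{"type":"number"}},"required":["steps"]}

```bash
mkdir -p pics; ls; python3 - <<'E'
from rig import *
import cv2,numpy as np
s=sense();print({k:np.round(v,3) for k,v in s.items()})
for n in("side","top","wrist"):
    c=get_calibration(n);print(n,{k:np.round(v,3).tolist() for k,v in c.items()})
    cv2.imwrite(f"pics/{n}0.png",capture(n)[:,:,::-1])
E
```

```text
pics
{'time_s': np.float64(0.0), 'joints': array([-1.491,  0.313,  1.498, -0.   ,  1.331, -0.223]), 'dq': array([ 0.001, -0.001,  0.   ,  0.   ,  0.001, -0.   ]), 'tau': array([ 1.0000e-03, -4.1226e+01, -2.5974e+01, -0.0000e+00,  4.0000e-03,
        0.0000e+00]), 'eef_pos': array([ 156.509, -500.876,  244.742]), 'ee_rot': array([-0.001,  0.989,  0.151,  0.   ]), 'force': array([1.14 , 0.082, 0.994]), 'wrist_torque': array([-0.04 ,  0.069, -0.007]), 'grip_force': np.float64(0.0), 'grip_width': np.float64(1.003)}
side {'intrinsics': [[445.67, 0.0, 289.901], [0.0, 445.67, 208.357], [0.0, 0.0, 1.0]], 'rvec': [0.382, -2.671, 1.392], 'tvec': [536.344, 115.405, 1358.101]}
top {'intrinsics': [[403.775, 0.0, 275.149], [0.0, 403.775, 206.644], [0.0, 0.0, 1.0]], 'rvec': [2.182, -2.219, 0.036], 'tvec': [-8.36, 528.831, 1100.159]}
wrist {'intrinsics': [[322.971, 0.0, 275.915], [0.0, 322.971, 214.0], [0.0, 0.0, 1.0]], 'T_tool_cam': [[0.0, -0.961, -0.276, 70.008], [1.0, 0.0, 0.001, -0.244], [-0.001, -0.276, 0.961, -127.703], [0.0, 0.0, 0.0, 1.0]]}
```

View pics/top0.png

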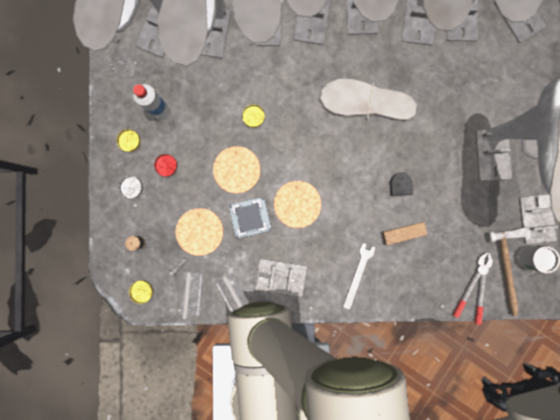

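View pics/side0.png

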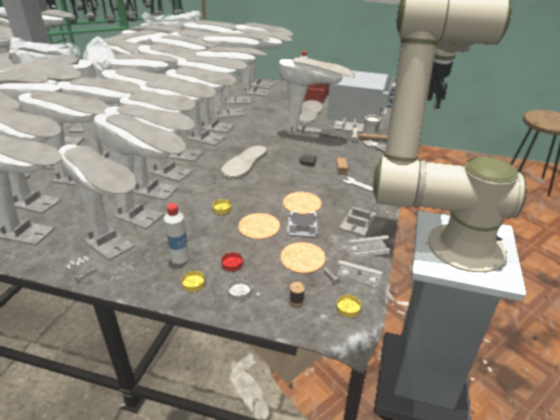

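Top view: tin (131,187), bobbin (134,243), feeder (250,217). The mats are left (199,231), right (297,204) and behind (237,169). Blank is at (401,184), wedge at (405,233). The side view shows the tin at (239,291), bobbin (297,293), feeder (303,224), blank (308,160) and wedge (342,166).

```bash
cat > h.py <<'E'
from rig import *
import cv2,numpy as np
from scipy.spatial.transform import Rotation as R
def rot(s): q=s["ee_rot"]; return R.from_quat([q[1],q[2],q[3],q[0]]).as_matrix()
def cam(n,s=None):
    c=get_calibration(n);K=np.array(c["intrinsics"])
    if n=="wrist":
        s=s or sense();T=np.array(c["T_tool_cam"]);W=rot(s)@T[:3,:3];o=rot(s)@T[:3,3]+np.array(s["eef_pos"])
    else:
        W=cv2.Rodrigues(np.array(c["rvec"]))[0].T;o=-W@np.array(c["tvec"])
    return K,W,o
def ray(C,p): K,W,o=C;d=W@np.linalg.inv(K)@[p[0],p[1],1];return o,d/np.linalg.norm(d)
def plane(C,p,z): o,d=ray(C,p);return o+d*(z-o[2])/d[2]
def proj(C,P): K,W,o=C;v=K@W.T@(np.array(P)-o);return v[:2]/v[2]
def tri(C1,p1,C2,p2):
    (o1,d1),(o2,d2)=ray(C1,p1),ray(C2,p2)
    t=np.linalg.lstsq(np.c_[d1,-d2],o2-o1,rcond=None)[0];a,b=o1+t[0]*d1,o2+t[1]*d2
    return (a+b)/2,np.linalg.norm(a-b)
def snap(name):
    s=sense();im=capture("wrist")[:,:,::-1].copy();cv2.imwrite(f"pics/{name}.png",im)
    np.savez(f"pics/{name}.npz",p=s["eef_pos"],q=s["ee_rot"]);return s,im
def load(name):
    d=np.load(f"pics/{name}.npz");return cam("wrist",{"eef_pos":d["p"],"ee_rot":d["q"]}),cv2.imread(f"pics/{name}.png")
def blobs(m,amin):
    cs=cv2.findContours(m.astype(np.uint8),cv2.RETR_EXTERNAL,cv2.CHAIN_APPROX_NONE)[0]
    return [c for c in cs if cv2.contourArea(c)>amin]
E
python3 - <<'E'
from h import *
T,S=cam("top"),cam("side")
for n,a,b in [("tin",(131,187),(239,291)),("bob",(134,243),(297,287)),("feeder",(250,217),(303,222)),("matL",(199,231),(303,257)),("matR",(297,204),(302,202)),("matB",(237,169),(259,226)),("blank",(401,184),(308,160)),("wedge",(405,233),(342,166))]:
    P,e=tri(T,a,S,b);print(n,P.round(),round(e,1),plane(T,a,15).round())
for n in("top","side"):
    im=cv2.imread(f"pics/{n}0.png");C=cam(n);h=cv2.cvtColor(im,cv2.COLOR_BGR2HSV)
    for c in blobs((h[...,0]>8)&(h[...,0]<25)&(h[...,1]>90)&(h[...,2]>100),80):
        (u,v),_,_=e=cv2.fitEllipse(c);print(n,round(u),round(v),cv2.contourArea(c),plane(C,(u,v),4).round(1))
E
```

```text
tin [590. 381.   6.] 0.1 [589. 377.  15.]
bob [438. 360.  44.] 1.6 [436. 370.  15.]
feeder [501.  52.  17.] 1.3 [501.  52.  15.]
matL [464. 194.   0.] 2.1 [465. 192.  15.]
matR [535. -78.   3.] 0.6 [535. -77.  15.]
matB [636.  87.  -3.] 1.0 [634.  86.  15.]
blank [ 585. -366.    6.] 0.2 [ 585. -363.   15.]
wedge [ 450. -376.   -3.] 0.3 [ 451. -370.   15.]
top 209 369 1570.5 [ 88.6 171.6   4. ]
top 324 331 187.5 [ 187.2 -144.     4. ]
top 456 366 11376.5 [  88.1 -502.2    4. ]
top 411 231 214.0 [ 454.6 -390.2    4. ]
side 317 387 3088.0 [329.2 596.4   4. ]
side 381 364 1365.5 [203.6 498.3   4. ]
side 297 288 92.5 [446.8 324.    4. ]
side 303 259 127.5 [460.3 204.8   4. ]
side 258 227 100.0 [631.9 103.3   4. ]
side 420 249 1527.5 [136.   62.6   4. ]
side 222 206 115.5 [786.1  30.9   4. ]
side 524 324 14468.0 [-124.7  281.1    4. ]
side 442 155 681.5 [  69.4 -579.1    4. ]
side 544 120 390.0 [ -404.1 -1101.7     4. ]
```

```bash
python3 - <<'E'
import cv2
a=cv2.imread("pics/top0.png")[130:280,360:450];b=cv2.imread("pics/top0.png")[150:270,100:330]
a=cv2.resize(a,None,fx=4,fy=4,interpolation=3)[:600,:360];b=cv2.resize(b,None,fx=1.9,fy=1.9,interpolation=3)
import numpy as np
o=np.zeros((600,800,3),np.uint8);o[:,:360]=a;o[:b.shape[0],360:360+b.shape[1]]=b
w=cv2.resize(cv2.imread("pics/wrist0.png"),(440,330));o[270:600,360:800]=w
cv2.imwrite("pics/c1.png",o)
E
```

```text
(no output)
```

View pics/c1.png

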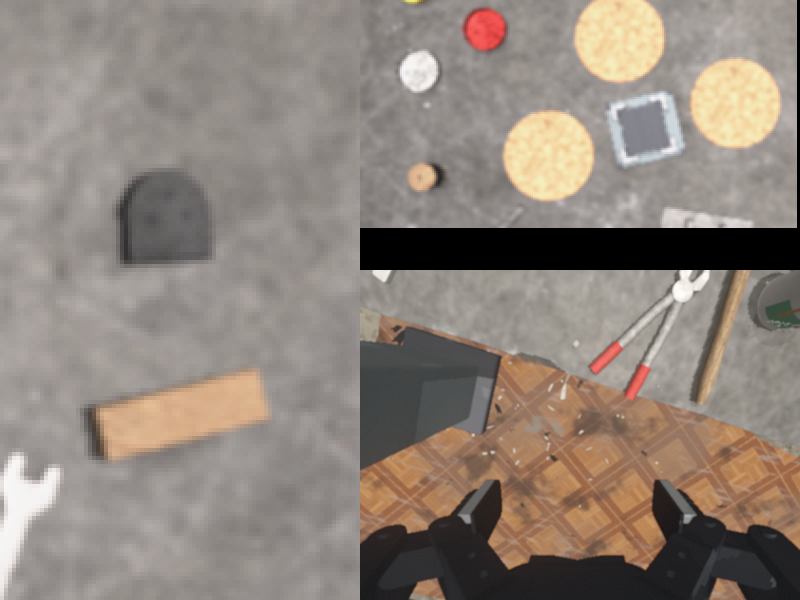

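The enlargement shows the blank's flat end facing the robot (round end away). The wedge's thick end appears to be on the left. Moving now to look at both from above.

```bash
cat >> h.py <<'E'
def yaw(s): r=rot(s);return np.arctan2(r[1,0],r[0,0])
def plan(tgt,yw=None,n=8,grip=None):
    """per-row shares for n equal rows; also levels the tilt of the tool"""
    s=sense();r=rot(s);p=np.array(s["eef_pos"]);y0=yaw(s);yw=y0 if yw is None else yw
    D=np.array([[np.cos(yw),np.sin(yw),0],[np.sin(yw),-np.cos(yw),0],[0,0,-1.]])
    w=R.from_matrix(r.T@D).as_rotvec();d=(np.array(tgt)-p)/n
    rows=[]
    for i in range(n):
        ri=r@R.from_rotvec(w*i/n).as_matrix();rows.append(np.r_[ri.T@d/50,w/n/.15].round(3))
    print("at",p.round(1),"yaw",round(y0,3),"n",n,"time",round(s["time_s"],2))
    for q in (rows if abs(w[2])>.02 else rows[:1]): print(q.tolist())
E
python3 -c "
from h import *
plan((430,-368,200),0.0,8)"
```

```text
at [ 156.5 -500.9  244.9] yaw 0.303 n 8 time 0.15
[0.752, -0.113, 0.112, -0.001, -0.0, 0.252]
[0.747, -0.142, 0.112, -0.001, -0.0, 0.252]
[0.741, -0.17, 0.112, -0.001, -0.0, 0.252]
[0.734, -0.198, 0.112, -0.001, -0.0, 0.252]
[0.726, -0.225, 0.112, -0.001, -0.0, 0.252]
[0.717, -0.253, 0.112, -0.001, -0.0, 0.252]
[0.707, -0.28, 0.112, -0.001, -0.0, 0.252]
[0.696, -0.306, 0.112, -0.001, -0.0, 0.252]
```

Emit:
arm_command:
  steps:
    - [[1,0.75,-0.11,0.11,0,0,0.25],[1,0.75,-0.14,0.11,0,0,0.25],[1,0.74,-0.17,0.11,0,0,0.25],[1,0.73,-0.2,0.11,0,0,0.25],[1,0.73,-0.23,0.11,0,0,0.25],[1,0.72,-0.25,0.11,0,0,0.25],[1,0.71,-0.28,0.11,0,0,0.25],[1,0.7,-0.31,0.11,0,0,0.25]]

```text
time_s: 1.15
eef_pos: [431.5, -366.9, 200.9]
ee_rot: [-0.0, 1.0, 0.001, -0.0]
force: [-0.5, -0.2, 0.1]
grip_width: 1.001
grip_force: 0.0
```

Emit:
arm_command:
  steps:
    - [[1,0,0,0,0,0,0],[1,0,0,0,0,0,0]]

```text
time_s: 1.4
eef_pos: [430.0, -367.9, 201.2]
ee_rot: [-0.0, 1.0, 0.002, -0.0]
force: [-0.6, -0.3, -0.1]
grip_width: 1.0
grip_force: 0.0
```

```bash
python3 -c "
from h import *
s,im=snap('w1');print(s['eef_pos'],yaw(s),s['time_s'])"
```

```text
[ 430.0001611  -367.85390246  201.19154834] 0.003085745806792482 1.4
```

View pics/w1.png

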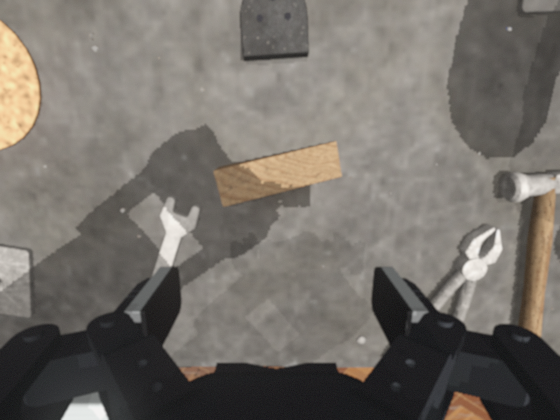

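The wrist view shows the wedge at (278,173), thick end left, and the blank's flat end at (275,55), cut off at the top. Moving ahead for two more views.

Emit:
arm_command:
  steps:
    - [[1,0.5,0,0,0,0,0],[1,0.5,0,0,0,0,0],[1,0,0,0,0,0,0],[1,0,0,0,0,0,0]]

```text
time_s: 1.95
eef_pos: [479.5, -368.0, 201.3]
ee_rot: [-0.0, 1.0, 0.001, -0.0]
force: [0.0, 0.2, 0.1]
grip_width: 0.999
grip_force: 0.0
```

```bash
python3 -c "
from h import *
s,im=snap('w2');print(s['eef_pos'],yaw(s),s['time_s'])"
```

```text
[ 479.46304036 -367.95007415  201.32168395] 0.001953552986563955 1.95
```

Emit:
arm_command:
  steps:
    - [[1,0.2,0,0.7,0,0,0],[1,0.2,0,0.7,0,0,0],[1,0,0,0.4,0,0,0],[1,0,0,0,0,0,0],[1,0,0,0,0,0,0]]

```text
time_s: 2.62
eef_pos: [500.4, -368.1, 112.7]
ee_rot: [0.001, 1.0, 0.001, 0.001]
force: [0.8, -0.5, -0.2]
grip_width: 1.0
grip_force: 0.0
```

```bash
python3 - <<'E'
from h import *
s,im=snap('w3');print(s['eef_pos'],yaw(s),s['time_s'])
W={}
for n in('w1','w2'):
    C,im=load(n);h=cv2.cvtColor(im,cv2.COLOR_BGR2HSV)
    m=(h[...,0]>5)&(h[...,0]<25)&(h[...,1]>75);m[260:]=0;m[:,:100]=0;m[:,470:]=0
    c=max(blobs(m,500),key=cv2.contourArea);q=cv2.boxPoints(cv2.minAreaRect(c));e=cv2.approxPolyDP(c,6,True)[:,0]
    print(n,e.tolist(),q.round(1).tolist());W[n]=C
for n in('w2','w3'):
    C,im=load(n);g=im.max(2);m=(g<75);m[265:]=0
    o,_=C[2],0;u,v=proj(C,(585,-365,10)).round().astype(int);print(n,u,v)
    k=m[max(0,v-90):v+90,u-90:u+90]
    for c in blobs(k,800):
        e=cv2.approxPolyDP(c,3,True)[:,0]+[u-90,max(0,v-90)];print(cv2.contourArea(c),e.tolist())
a=load('w2')[1][20:265,100:450];b=load('w3')[1][:300,130:430]
cv2.imwrite("pics/c2.png",np.hstack([cv2.resize(a,(430,300)),cv2.resize(b,(300,300))]))
E
```

```text
[ 500.37125338 -368.06483222  112.66682748] 0.0022587964492408984 2.625
w1 [[335, 142], [216, 169], [223, 205], [339, 176]] [[212.6999969482422, 168.3000030517578], [334.79998779296875, 140.8000030517578], [343.5, 179.10000610351562], [221.3000030517578, 206.60000610351562]]
w2 [[332, 191], [222, 214], [216, 223], [225, 252], [336, 223]] [[214.0, 215.6999969482422], [330.20001220703125, 183.89999389648438], [340.70001220703125, 222.1999969482422], [224.5, 254.10000610351562]]
w2 273 81
w3 272 99
```

View pics/c2.png

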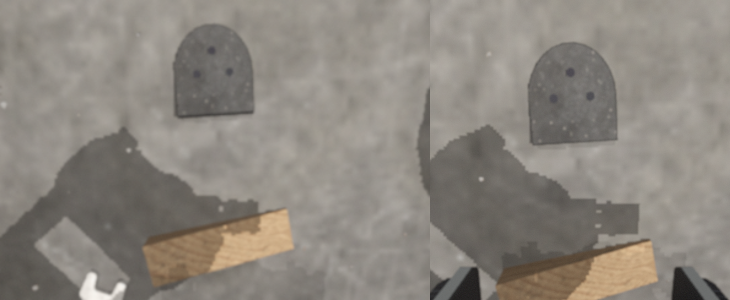

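The crops show the blank complete, corners near (231,144) and (317,139) in w3. The wedge is also complete in w2. I'll outline the blank with a local threshold.

```bash
python3 - <<'E'
from h import *
top={}
for n in('w2','w3'):
    C,im=load(n);g=cv2.GaussianBlur(cv2.cvtColor(im,6),(3,3),0);u,v=proj(C,(585,-365,10)).round().astype(int)
    y0=max(0,v-70);k=g[y0:v+70,u-65:u+65]
    t,m=cv2.threshold(k,0,1,cv2.THRESH_BINARY_INV+cv2.THRESH_OTSU)
    m=cv2.morphologyEx(m,cv2.MORPH_OPEN,np.ones((5,5)));m=cv2.morphologyEx(m,cv2.MORPH_CLOSE,np.ones((5,5)))
    c=max(blobs(m,800),key=cv2.contourArea)+[u-65,y0]
    P=np.array([plane(C,p[0],18)[:2] for p in c]);r=cv2.minAreaRect(P.astype(np.float32));hl=P[:,0]
    q=cv2.boxPoints(cv2.minAreaRect(c));print(n,t,cv2.contourArea(c),q.round(1).tolist());print('  rect@18',np.round(r[0],1),np.round(r[1],1),round(r[2],1))
    # dark holes on top
    mask=np.zeros_like(g);cv2.drawContours(mask,[c],-1,255,-1);mask=cv2.erode(mask,np.ones((11,11)))
    bh=cv2.morphologyEx(g,cv2.MORPH_BLACKHAT,np.ones((11,11)));b=blobs((bh>14)&(mask>0),4)
    H=sorted([cv2.minEnclosingCircle(x)[0] for x in b],key=lambda p:-cv2.contourArea(np.array(b[0])));top[n]=(C,H,q);print('  holes',np.round(H,1).tolist())
for h1 in top['w2'][1]:
  for h2 in top['w3'][1]:
    P,e=tri(top['w2'][0],h1,top['w3'][0],h2)
    if e<3 and 0<P[2]<40: print('tri',P.round(1),round(e,1))
C1,C2=load('w1')[0],load('w2')[0]
for a,b in [((335,142),(332,191)),((216,169),(216,223)),((223,205),(225,252)),((341,176),(337,223))]:
    P,e=tri(C1,a,C2,b);print('wedge',P.round(1),round(e,1))
E
```

```text
w2 127.0 4351.5 [[239.10000610351562, 40.70000076293945], [305.0, 38.900001525878906], [307.0, 115.5999984741211], [241.10000610351562, 117.30000305175781]]
  rect@18 [ 585.6 -364.7] [63.7 59.8] 1.6
  holes [[260.0, 80.5], [286.0, 78.0], [271.8, 61.2]]
w3 129.0 7846.0 [[225.1999969482422, 43.599998474121094], [314.1000061035156, 40.20000076293945], [318.0, 142.3000030517578], [229.10000610351562, 145.8000030517578]]
  rect@18 [ 587.1 -364.3] [61.8 59.7] 4.0
  holes [[272.0, 127.0], [253.2, 98.5], [289.4, 95.7], [270.0, 72.0]]
tri [ 584.8 -353.3   16.7] 0.3
tri [ 586.2 -376.6   21.7] 0.1
tri [ 601.9 -364.     9.2] 0.0
wedge [ 480.6 -425.9    2.5] 0.3
wedge [ 459.8 -314.3   46.9] 2.3
wedge [ 421.2 -316.2   22.9] 0.0
wedge [ 447.7 -432.3    8.2] 1.1
```

```bash
python3 -c "
from h import *
plan((579.3,-365,60),0.055,3)"
```

```text
at [ 500.5 -368.   112.8] yaw 0.002 n 3 time 2.67
[0.525, -0.02, 0.353, 0.004, -0.003, -0.117]
[0.525, -0.01, 0.353, 0.004, -0.003, -0.117]
[0.526, -0.001, 0.352, 0.004, -0.003, -0.117]
```

Emit:
arm_command:
  steps:
    - [[1,0.525,-0.02,0.353,0,0,-0.117],[1,0.525,-0.01,0.353,0,0,-0.117],[1,0.526,0,0.352,0,0,-0.117],[1,0,0,0.4,0,0,0],[1,0,0,0.4,0,0,0],[1,0,0,0.2,0,0,0],[1,0,0,0,0,0,0]]

```text
time_s: 3.55
eef_pos: [578.6, -364.5, 8.0]
ee_rot: [-0.0, 1.0, 0.027, -0.0]
force: [0.0, -0.2, -0.1]
grip_width: 1.0
grip_force: 0.0
```

Emit:
arm_command:
  steps:
    - [[0.5,0,0,0,0,0,0],[0.5,0,0,0,0,0,0],[0.5,0,0,0,0,0,0],[0.5,0,0,0,0,0,0]]
  squeeze: 30

```text
time_s: 4.05
eef_pos: [579.6, -364.8, 9.6]
ee_rot: [0.001, 1.0, 0.028, 0.001]
force: [-1.6, 0.8, 5.5]
grip_width: 0.683
grip_force: 32.6
```

```bash
python3 -c "
from h import *
plan((400,52,190),0.055,13)"
```

```text
at [ 579.6 -364.8    9.6] yaw 0.055 n 13 time 4.05
[-0.24, -0.655, -0.279, 0.001, -0.001, 0.0]
```

Emit:
arm_command:
  steps:
    - [[0.5,0,0,-0.2,0,0,0],[0.5,0,0,-0.5,0,0,0],[0.5,0,0,-0.9,0,0,0],[0.5,0,0,-0.9,0,0,0],[0.5,0,0,-0.9,0,0,0]]

```text
time_s: 4.68
eef_pos: [579.1, -364.1, 180.4]
ee_rot: [0.0, 1.0, 0.028, 0.0]
force: [0.3, 0.3, -0.7]
grip_width: 0.681
grip_force: 32.4
```

Emit:
arm_command:
  steps:
    - [[0.5,-0.28,-0.77,0,0,0,0],[0.5,-0.28,-0.77,0,0,0,0],[0.5,-0.28,-0.77,0,0,0,0],[0.5,-0.28,-0.77,0,0,0,0],[0.5,-0.28,-0.77,0,0,0,0],[0.5,-0.28,-0.77,0,0,0,0],[0.5,-0.28,-0.77,0,0,0,0],[0.5,-0.28,-0.77,0,0,0,0]]

```text
time_s: 5.68
eef_pos: [449.6, -61.9, 178.9]
ee_rot: [0.0, 1.0, 0.028, 0.0]
force: [1.4, 0.9, -0.5]
grip_width: 0.679
grip_force: 32.4
```

Emit:
arm_command:
  steps:
    - [[0.5,-0.28,-0.77,0,0,0,0],[0.5,-0.28,-0.77,0,0,0,0],[0.5,-0.28,-0.77,0,0,0,0],[0.5,0,0,0,0,0,0],[0.5,0,0,0,0,0,0]]

```text
time_s: 6.3
eef_pos: [402.3, 49.6, 178.8]
ee_rot: [0.0, 1.0, 0.028, 0.0]
force: [-0.2, -0.3, -0.6]
grip_width: 0.68
grip_force: 32.5
```

```bash
python3 -c "
from h import *
s,im=snap('f1');print(s['eef_pos'],yaw(s),s['time_s'])"
```

```text
[402.31862124  49.60498102 178.78999744] 0.05562167804641151 6.3
```

Emit:
arm_command:
  steps:
    - [[0.5,-0.5,0,0,0,0,0],[0.5,-0.5,0,0,0,0,0],[0.5,0,0,0,0,0,0],[0.5,0,0,0,0,0,0]]

```text
time_s: 6.85
eef_pos: [352.9, 46.7, 178.7]
ee_rot: [0.0, 1.0, 0.027, 0.0]
force: [0.9, -0.2, -0.6]
grip_width: 0.681
grip_force: 32.5
```

```bash
python3 -c "
from h import *
s,im=snap('f2');print(s['eef_pos'],yaw(s),s['time_s'])
a=load('f1')[1];b=im
cv2.imwrite('pics/c3.png',np.hstack([a[:300,140:540],b[:300,140:540]]))"
```

```text
[352.94048473  46.65935349 178.65705628] 0.05439124415267332 6.85
```

View pics/c3.png

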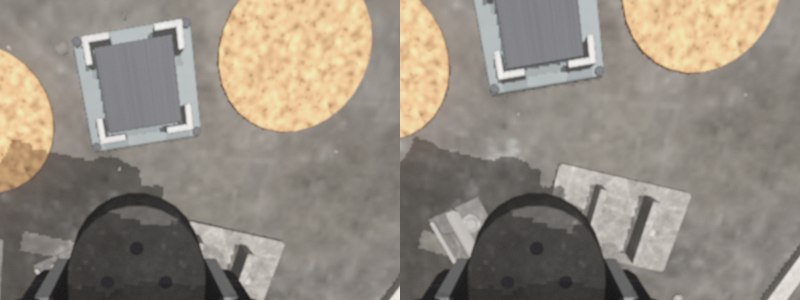

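The left picture (f1) shows the whole feeder, base corners about (216,40),(330,20),(336,130),(236,150) in full-image pixels. The second view has only its near half. The white angles are clear in both.

```bash
python3 - <<'E'
from h import *
for n in('f1','f2'):
    C,im=load(n);h=cv2.cvtColor(im,cv2.COLOR_BGR2HSV).astype(int)
    roi=np.zeros(im.shape[:2],bool);roi[:165,200:350]=1
    if n=='f2': roi[:]=0;roi[:110,200:350]=1
    print(h[85,232] if n=='f1' else '', h[135,300] if n=='f1' else '')
    m=roi&(h[...,2]>205)&(h[...,1]<40);pts=[]
    for c in blobs(m,20):
        e=cv2.approxPolyDP(c,2.5,True)[:,0];r=cv2.boundingRect(c);print(n,cv2.contourArea(c),r,e.tolist())
        pts+=[plane(C,p[0],36)[:2] for p in c]
    r=cv2.minAreaRect(np.array(pts,np.float32));print('tops@36',np.round(r[0],1),np.round(r[1],1),round(r[2],2))
    b=roi&(h[...,1]>18)&(h[...,0]>75)&(h[...,0]<115)&(h[...,2]>105)
    c=max(blobs(cv2.morphologyEx((b|m).astype(np.uint8),cv2.MORPH_CLOSE,np.ones((9,9))),200),key=cv2.contourArea)
    P=np.array([plane(C,p[0],8)[:2] for p in c],np.float32);r=cv2.minAreaRect(P);print('base@8',np.round(r[0],1),np.round(r[1],1),round(r[2],2),cv2.boxPoints(cv2.minAreaRect(c)).round().tolist())
a=load('f1')[1][:170,195:350];cv2.imwrite('pics/c4.png',cv2.resize(a,None,fx=3.5,fy=3.5,interpolation=3))
E
```

```text
[ 90   8 188] [ 90   8 190]
f1 169.5 (237, 119, 28, 25) [[237, 119], [242, 143], [264, 139], [264, 135], [246, 138], [241, 119]]
f1 188.0 (308, 104, 25, 29) [[329, 104], [326, 104], [327, 124], [310, 127], [309, 132], [332, 127]]
f1 216.0 (222, 33, 27, 31) [[247, 33], [222, 37], [227, 63], [231, 62], [227, 42], [246, 38]]
f1 233.5 (294, 20, 30, 29) [[294, 25], [295, 29], [315, 25], [319, 47], [323, 47], [320, 20]]
tops@36 [500.5  52.5] [79.8 76. ] 12.08
base@8 [542.4  29.7] [21.2 23.2] 11.04 [[294.0, 23.0], [321.0, 19.0], [325.0, 47.0], [298.0, 51.0]]
 
f2 206.0 (235, 51, 29, 28) [[235, 52], [239, 78], [263, 74], [263, 70], [244, 73], [239, 52]]
f2 221.0 (309, 34, 27, 33) [[332, 35], [328, 35], [330, 56], [309, 61], [310, 66], [335, 61]]
tops@36 [471.   46.4] [19.8 75.7] 12.2
base@8 [482.5  16. ] [21.8 22.3] 11.92 [[306.0, 36.0], [333.0, 34.0], [335.0, 64.0], [309.0, 66.0]]
```

View pics/c4.png

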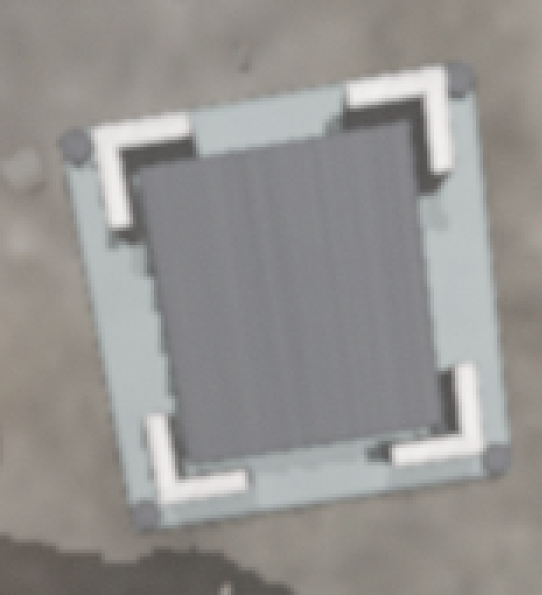

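```bash
python3 - <<'E'
from h import *
C1,C2=load('f1')[0],load('f2')[0]
for a,b in [((242,143),(239,78)),((332,127),(335,61))]: P,e=tri(C1,a,C2,b);print(P.round(1),round(e,1))
for n in('f1','f2'):
    C,im=load(n);d=np.load(f'pics/{n}.npz');r=rot({"ee_rot":d['q']})
    g=cv2.GaussianBlur(cv2.cvtColor(im,6),(3,3),0);m=(g<100);m[:170]=0;m[262:]=0
    m=cv2.morphologyEx(m.astype(np.uint8),2,np.ones((5,5)))
    for row in(215,225,240,255):
        x=np.where(m[row,200:360])[0]+200;print(n,row,x.min(),x.max(),end=' ')
    col=m[170:262,277];row=170+np.argmax(col);print('front row',row)
    for p in[(277,row)]: print((r.T@(plane(C,p,d['p'][2]+8.4)-d['p'])).round(1))
plan((500.5-7*np.cos(.211),52.5-7*np.sin(.211),100),.211,5)
E
```

```text
[453.8  80.6  36.2] 0.6
[470.5   7.2  32.5] 0.2
f1 215 200 324 f1 225 212 329 f1 240 214 339 f1 255 211 341 front row 170
[52.7  0.3 -8.3]
f2 215 228 330 f2 225 223 330 f2 240 216 337 f2 255 211 342 front row 170
[52.7  0.3 -8.3]
at [352.9  46.8 178.5] yaw 0.055 n 5 time 6.9
[0.563, 0.014, 0.315, 0.0, -0.001, -0.208]
[0.562, 0.031, 0.314, 0.0, -0.001, -0.208]
[0.561, 0.049, 0.314, 0.0, -0.001, -0.208]
[0.559, 0.066, 0.314, 0.0, -0.001, -0.208]
[0.557, 0.084, 0.314, 0.0, -0.001, -0.208]
```

```bash
python3 - <<'E'
from h import *
C,im=load('f1');d=np.load('pics/f1.npz');r=rot({"ee_rot":d['q']})
g=cv2.cvtColor(im,6);print(g[185:215,277].tolist())
for row in(192,194,203,205):
  print(row,[(r.T@(plane(C,(277,row),d['p'][2]+z)-d['p'])).round(1).tolist() for z in(8.4,-9.6)])
for u,v in((252,282),(304,282),(277,248)): print((r.T@(plane(C,(u,v),d['p'][2]+8.4)-d['p'])).round(1))
E
```

```text
[96, 95, 96, 96, 97, 97, 93, 83, 63, 47, 44, 44, 45, 45, 45, 48, 43, 43, 44, 49, 64, 86, 104, 106, 103, 104, 102, 100, 99, 100]
192 [[44.4, 0.3, -8.4], [40.5, 0.4, 9.6]]
194 [[43.6, 0.3, -8.4], [39.6, 0.4, 9.6]]
203 [[40.1, 0.3, -8.4], [35.6, 0.4, 9.6]]
205 [[39.3, 0.3, -8.4], [34.7, 0.4, 9.6]]
[ 6.8 -9.9 -8.4]
[ 6.8 11.4 -8.4]
[21.7  0.3 -8.4]
```

Emit:
arm_command:
  steps:
    - [[0.5,0.563,0.014,0.315,0,0,-0.208],[0.5,0.562,0.031,0.314,0,0,-0.208],[0.5,0.561,0.049,0.314,0,0,-0.208],[0.5,0.559,0.066,0.314,0,0,-0.208],[0.5,0.557,0.084,0.314,0,0,-0.208],[0.5,0,0,0.4,0,0,0],[0.5,0,0,0.2,0,0,0],[0.5,0,0,0,0,0,0]]

```text
time_s: 7.9
eef_pos: [492.6, 51.5, 69.4]
ee_rot: [-0.0, 0.994, 0.105, -0.001]
force: [-0.5, 0.3, -1.0]
grip_width: 0.685
grip_force: 32.4
```

```bash
python3 -c "
from h import *
plan((500.5-7*np.cos(.211),52.5-7*np.sin(.211),60),.211,2)
s,im=snap('f3')
cv2.imwrite('pics/c5.png',im[100:420,60:500])"
```

```text
at [492.6  51.5  69.4] yaw 0.211 n 2 time 7.9
[0.009, 0.007, 0.094, -0.001, 0.003, 0.001]
```

View pics/c5.png

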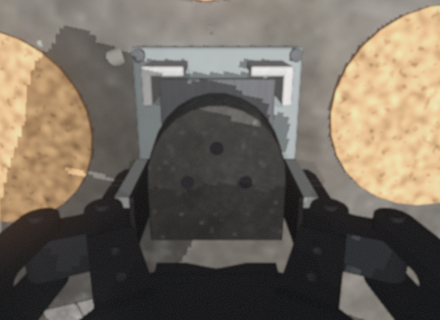

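The blank hangs square over the feeder, its front hole at column 277 matching the base's middle column of 276. Lowering it in.

Emit:
arm_command:
  steps:
    - [[0.5,0.018,0.014,0.2,0,0,0],[0.5,0,0,0.2,0,0,0],[0.5,0,0,0.14,0,0,0],[0.5,0,0,0.08,0,0,0],[0.5,0,0,0,0,0,0]]

```text
time_s: 8.57
eef_pos: [493.7, 51.1, 38.7]
ee_rot: [-0.0, 0.994, 0.106, -0.0]
force: [-0.4, 0.6, -0.6]
grip_width: 0.675
grip_force: 32.5
```

Emit:
arm_command:
  steps:
    - [[0.5,0,0,0.04,0,0,0],[0.5,0,0,0,0,0,0],[0.5,0,0,0.04,0,0,0],[0.5,0,0,0,0,0,0]]

```text
time_s: 9.07
eef_pos: [494.0, 51.1, 35.2]
ee_rot: [0.0, 0.994, 0.106, 0.0]
force: [-0.6, 0.4, 4.4]
grip_width: 0.677
grip_force: 33.0
```

Emit:
arm_command:
  steps:
    - [[0.85,0,0,0,0,0,0],[0.85,0,0,0,0,0,0],[0.85,0,0,-0.4,0,0,0],[0.85,0,0,-0.6,0,0,0],[0,0,0,-0.6,0,0,0],[0,0.14,0,0,0,0,0],[0,0,0,0,0,0,0],[0,0,0,0,0,0,0]]

```text
time_s: 10.07
eef_pos: [500.0, 52.6, 113.7]
ee_rot: [-0.0, 0.994, 0.106, -0.001]
force: [-0.7, -0.3, -0.3]
grip_width: 0.007
grip_force: 0.0
```

```bash
python3 -c "
from h import *
plan((500.5,52.5,70),.211,2)
s,im=snap('f4')
cv2.imwrite('pics/c6.png',im[100:420,60:500])"
```

```text
at [500.   52.6 113.7] yaw 0.212 n 2 time 10.07
[0.005, 0.002, 0.437, -0.002, 0.007, 0.002]
```

View pics/c6.png

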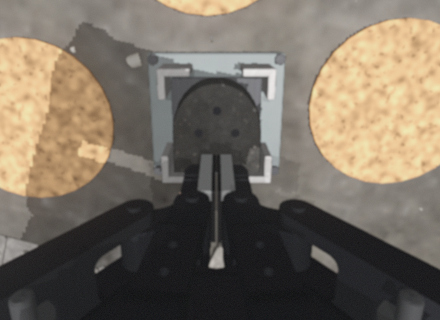

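The blank lies in the well between the angles, slightly toward the near side. Pressing.

Emit:
arm_command:
  steps:
    - [[0,0,0,0.6,0,0,0],[0,0,0,0.3,0,0,0],[0,0,0,0.1,0,0,0],[0,0,0,0.1,0,0,0],[0,0,0,0.1,0,0,0],[0,0,0,0.08,0,0,0],[0,0,0,0,0,0,0]]

```text
time_s: 11.0
eef_pos: [500.9, 52.5, 51.2]
ee_rot: [0.0, 0.994, 0.106, 0.001]
force: [1.0, 0.3, 1.4]
grip_width: 0.002
grip_force: 0.6
```

Emit:
arm_command:
  steps:
    - [[0,0,0,0.04,0,0,0],[0,0,0,0.04,0,0,0],[0,0,0,0.04,0,0,0],[0,0,0,0,0,0,0]]

```text
time_s: 11.5
eef_pos: [501.2, 52.5, 47.9]
ee_rot: [0.0, 0.994, 0.106, 0.001]
force: [-12.6, -0.8, 35.6]
grip_width: 0.0
grip_force: 17.6
```

Force 36 N at TCP z 47.9 puts the blank's top at 34 mm, so the follower has bottomed. Now the tin and bobbin.

Emit:
arm_command:
  steps:
    - [[0,0,0,-0.2,0,0,0],[0,0,0,-0.8,0,0,0],[0,0,0,-1,0,0,0],[0,0,0,-1,0,0,0],[1,0,0,0,0,0,0],[1,0,0,0,0,0,0]]

```text
time_s: 12.25
eef_pos: [500.2, 52.6, 194.0]
ee_rot: [-0.0, 0.994, 0.105, -0.001]
force: [-0.5, 0.3, -0.0]
grip_width: 0.416
grip_force: 0.0
```

```bash
python3 -c "
from h import *
plan((470,330,200),0,7)
s,im=snap('f5')
cv2.imwrite('pics/c7.png',im[100:420,60:500])"
```

```text
at [500.2  52.6 194. ] yaw 0.211 n 7 time 12.25
[0.082, -0.793, -0.017, -0.0, 0.001, 0.201]
[0.058, -0.795, -0.017, -0.0, 0.001, 0.201]
[0.034, -0.797, -0.017, -0.0, 0.001, 0.201]
[0.01, -0.797, -0.017, -0.0, 0.001, 0.201]
[-0.014, -0.797, -0.017, -0.0, 0.001, 0.201]
[-0.038, -0.796, -0.017, -0.0, 0.001, 0.201]
[-0.062, -0.795, -0.017, -0.0, 0.001, 0.201]
```

View pics/c7.png

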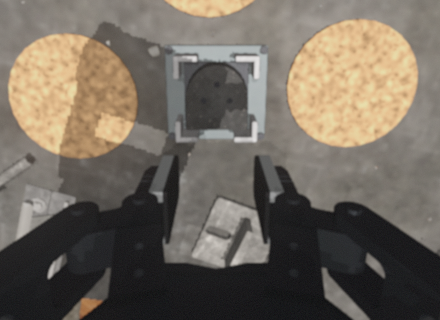

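The blank sits down in the well below the angle tops. Both side mats are fully in view, so I can take their centres from this picture.

Emit:
arm_command:
  steps:
    - [[1,0.082,-0.793,0,0,0,0.2],[1,0.058,-0.795,0,0,0,0.2],[1,0.034,-0.797,0,0,0,0.2],[1,0.01,-0.797,0,0,0,0.2],[1,-0.014,-0.797,0,0,0,0.2],[1,-0.04,-0.797,0,0,0,0.2],[1,-0.062,-0.797,0,0,0,0.2],[1,0,0,0,0,0,0]]

```text
time_s: 13.3
eef_pos: [469.0, 331.8, 193.0]
ee_rot: [0.0, 1.0, 0.002, -0.001]
force: [-0.7, 0.2, -0.2]
grip_width: 0.998
grip_force: 0.0
```

Emit:
arm_command:
  steps:
    - [[1,0,0,0,0,0,0]]

```text
time_s: 13.42
eef_pos: [469.9, 329.5, 193.7]
ee_rot: [0.001, 1.0, 0.001, -0.001]
force: [0.3, -0.5, 0.1]
grip_width: 1.0
grip_force: 0.0
```

```bash
python3 -c "
from h import *
s,im=snap('t1');print(s['eef_pos'],yaw(s))"
```

```text
[469.90942578 329.52902488 193.67669218] 0.0016852999736366786
```

Emit:
arm_command:
  steps:
    - [[1,0.3,-0.7,0,0,0,0],[1,0.3,-0.7,0,0,0,0],[1,0,0,0,0,0,0],[1,0,0,0,0,0,0]]

```text
time_s: 13.98
eef_pos: [500.1, 399.0, 194.5]
ee_rot: [0.0, 1.0, 0.0, -0.0]
force: [-0.2, -0.3, 0.3]
grip_width: 1.003
grip_force: 0.0
```

```bash
python3 - <<'E'
from h import *
s,im=snap('t2');print(s['eef_pos'],yaw(s))
o=np.hstack([load('t1')[1][:300],im[:300]]);cv2.imwrite('pics/c8.png',cv2.resize(o,(800,214)))
for n in('f5','t1','t2','w1'):
    C,im=load(n);h=cv2.cvtColor(im,cv2.COLOR_BGR2HSV)
    m=(h[...,0]>8)&(h[...,0]<28)&(h[...,1]>70)&(h[...,2]>70)
    m=cv2.morphologyEx(m.astype(np.uint8),3,np.ones((5,5)));m[275:]=0
    for c in blobs(m,300):
        x,y,w,hh=cv2.boundingRect(c);P=np.array([plane(C,p[0],4)[:2] for p in c],np.float32)
        (a,b),r=cv2.minEnclosingCircle(P);print(n,(x,y,w,hh),'circle@4',round(a,1),round(b,1),round(r,1))
E
```

```text
[500.14228097 398.97334889 194.50593269] 0.0005592850856355838
f5 (68, 133, 130, 126) circle@4 464.4 192.7 65.7
f5 (347, 119, 131, 128) circle@4 536.2 -78.1 65.2
f5 (196, 0, 146, 118) circle@4 634.0 88.1 64.9
t1 (219, 219, 42, 42) circle@4 420.3 367.0 23.2
t1 (346, 133, 130, 126) circle@4 464.3 194.0 65.3
t1 (477, 0, 83, 89) circle@4 606.2 112.0 54.3
t2 (296, 250, 40, 25) circle@4 417.3 355.9 22.0
t2 (410, 165, 128, 110) circle@4 464.8 194.5 65.4
t2 (546, 20, 14, 84) circle@4 621.2 142.9 35.4
w1 (526, 190, 30, 85) circle@4 385.5 -656.2 48.2
w1 (214, 142, 127, 64) circle@4 449.0 -368.9 65.1
w1 (0, 20, 41, 130) circle@4 529.4 -108.5 58.3
```

View pics/c8.png

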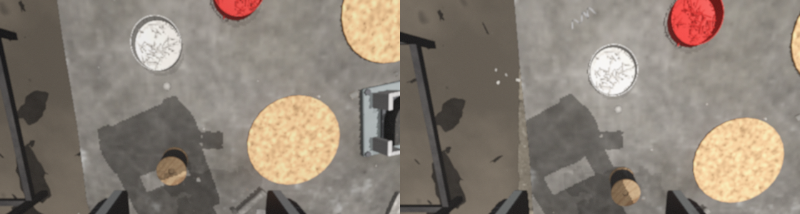

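Views t1/t2 show the tin at (218,60)/(298,98) and the bobbin's top at (240,240)/(316,265). The left mat is clear.

```bash
python3 - <<'E'
from h import *
q={}
for n,sd in(('t1',(218,60)),('t2',(298,98))):
    C,im=load(n);h=cv2.cvtColor(im,cv2.COLOR_BGR2HSV);g=cv2.GaussianBlur(cv2.cvtColor(im,6),(3,3),0)
    x0,y0=sd[0]-60,max(0,sd[1]-60);k=g[y0:sd[1]+60,x0:sd[0]+60]
    m=(k>165).astype(np.uint8);m=cv2.morphologyEx(m,3,np.ones((7,7)))
    c=max(blobs(m,300),key=cv2.contourArea)+[x0,y0];(u,v),ax,_=cv2.fitEllipse(cv2.convexHull(c));q[n]=(C,(u,v))
    P=np.array([plane(C,p[0],22)[:2] for p in c],np.float32);print(n,(round(u,1),round(v,1)),np.round(ax,1),np.round(cv2.minEnclosingCircle(P)[0],1),round(cv2.minEnclosingCircle(P)[1],1))
    w=(h[...,0]>5)&(h[...,0]<28)&(h[...,1]>60)&(h[...,2]>60);w=cv2.morphologyEx(w.astype(np.uint8),2,np.ones((3,3)))
    for c in blobs(w,300):
        r=cv2.boundingRect(c)
        if r[2]<60 and 200<r[1]<275:
            P=np.array([plane(C,p[0],50)[:2] for p in c],np.float32);print(' bob',r,np.round(cv2.minEnclosingCircle(P)[0],1),round(cv2.minEnclosingCircle(P)[1],1));q[n]+=((r[0]+r[2]/2,r[1]+r[3]/2),)
for i in(1,2):
    P,e=tri(q['t1'][0],q['t1'][i],q['t2'][0],q['t2'][i]);print(P.round(1),round(e,1))
plan((589,379,100),0,4)
E
```

```text
t1 (217.6, 59.1) [72.3 79.1] [589. 379.] 31.2
 bob (219, 219, 42, 42) [437.7 361.3] 20.1
t2 (297.0, 94.7) [111.6 131.3] [590.8 378.8] 54.3
 bob (295, 250, 42, 39) [438.7 362.5] 19.9
[592.4 380.2  12.9] 1.6
[436.9 361.6  47.2] 0.9
at [500.1 398.9 194.8] yaw 0.0 n 4 time 14.03
[0.444, 0.1, 0.474, 0.001, 0.001, 0.0]
```

Emit:
arm_command:
  steps:
    - [[1,0.44,0.1,0.6,0,0,0],[1,0.45,0.1,0.6,0,0,0],[1,0.45,0.1,0.6,0,0,0],[1,0.45,0.1,0.6,0,0,0],[1,0,0,0.5,0,0,0],[1,0,0,0.5,0,0,0],[1,0,0,0.25,0,0,0],[1,0,0,0,0,0,0]]

```text
time_s: 15.02
eef_pos: [589.4, 379.7, 12.2]
ee_rot: [0.0, 1.0, 0.0, -0.0]
force: [-0.9, 0.1, 1.2]
grip_width: 0.999
grip_force: 0.0
```

Emit:
arm_command:
  steps:
    - [[0.4,0,0,0,0,0,0],[0.4,0,0,0,0,0,0],[0.4,0,0,0,0,0,0],[0.4,0,0,0,0,0,0]]
  squeeze: 30

```text
time_s: 15.52
eef_pos: [590.3, 380.5, 14.0]
ee_rot: [-0.0, 1.0, 0.001, 0.001]
force: [-1.2, -1.0, 6.7]
grip_width: 0.685
grip_force: 32.9
```

```bash
python3 -c "
from h import *
plan((464.4,193.4,82),0,6)"
```

```text
at [590.3 380.5  14. ] yaw 0.002 n 6 time 15.53
[-0.42, 0.623, -0.228, -0.001, -0.003, 0.002]
```

Emit:
arm_command:
  steps:
    - [[0.4,0,0,-0.3,0,0,0],[0.4,0,0,-0.8,0,0,0],[0.4,-0.42,0.62,-0.2,0,0,0],[0.4,-0.42,0.62,0,0,0,0],[0.4,-0.42,0.62,0,0,0,0],[0.4,-0.42,0.62,0,0,0,0],[0.4,-0.42,0.62,0,0,0,0],[0.4,-0.42,0.62,0,0,0,0]]

```text
time_s: 16.52
eef_pos: [463.3, 193.2, 78.3]
ee_rot: [-0.0, 1.0, 0.001, 0.001]
force: [0.4, -0.6, -0.2]
grip_width: 0.688
grip_force: 32.8
```

Emit:
arm_command:
  steps:
    - [[0.4,0,0,0.3,0,0,0],[0.4,0,0,0.3,0,0,0],[0.4,0,0,0.3,0,0,0],[0.4,0,0,0,0,0,0]]

```text
time_s: 17.02
eef_pos: [463.3, 194.3, 30.9]
ee_rot: [0.0, 1.0, 0.001, -0.001]
force: [-0.4, -0.2, -0.4]
grip_width: 0.687
grip_force: 32.8
```

```bash
python3 -c "
from h import *
plan((464.4,193.4,19),0,2)"
```

```text
at [463.3 194.3  30.9] yaw 0.002 n 2 time 17.02
[0.011, 0.009, 0.119, 0.001, 0.009, 0.007]
```

Emit:
arm_command:
  steps:
    - [[0.4,0.01,0.01,0.12,0,0,0],[0.4,0,0,0.1,0,0,0],[0.4,0,0,0.04,0,0,0],[0.4,0,0,0,0,0,0]]

```text
time_s: 17.52
eef_pos: [464.4, 193.5, 19.3]
ee_rot: [0.0, 1.0, 0.001, -0.0]
force: [-0.4, -0.1, -1.2]
grip_width: 0.685
grip_force: 32.8
```

Emit:
arm_command:
  steps:
    - [[0.4,0,0,0.03,0,0,0],[0.4,0,0,0.03,0,0,0],[0.4,0,0,0,0,0,0]]

```text
time_s: 17.9
eef_pos: [464.6, 193.6, 17.9]
ee_rot: [0.0, 1.0, 0.001, 0.0]
force: [-6.7, -2.5, 19.1]
grip_width: 0.69
grip_force: 34.6
```

Emit:
arm_command:
  steps:
    - [[1,0,0,0,0,0,0],[1,0,0,0,0,0,0],[1,0,0,-0.3,0,0,0],[1,0,0,-0.9,0,0,0],[1,0,0,-0.9,0,0,0]]

```text
time_s: 18.52
eef_pos: [464.3, 193.5, 123.4]
ee_rot: [-0.0, 1.0, 0.001, 0.0]
force: [0.5, 0.9, 0.4]
grip_width: 1.0
grip_force: 0.0
```

```bash
python3 -c "
from h import *
plan((437.8,361.8,110),0,4)"
```

```text
at [464.3 193.5 123.4] yaw 0.001 n 4 time 18.52
[-0.131, -0.842, 0.067, -0.0, -0.0, 0.002]
```

Emit:
arm_command:
  steps:
    - [[1,-0.13,-0.84,0.07,0,0,0],[1,-0.13,-0.84,0.07,0,0,0],[1,-0.13,-0.84,0.07,0,0,0],[1,-0.13,-0.84,0.07,0,0,0],[1,0,0,0.2,0,0,0],[1,0,0,0.7,0,0,0],[1,0,0,0.7,0,0,0],[1,0,0,0.1,0,0,0]]

```text
time_s: 19.52
eef_pos: [437.3, 360.3, 21.0]
ee_rot: [0.001, 1.0, 0.0, -0.002]
force: [0.9, 0.7, 0.2]
grip_width: 1.002
grip_force: 0.0
```

Emit:
arm_command:
  steps:
    - [[0.2,0,0,0,0,0,0],[0.2,0,0,0,0,0,0],[0.2,0,0,0,0,0,0],[0.2,0,0,0,0,0,0],[0.2,0,0,0,0,0,0],[0.2,0,0,0,0,0,0]]
  squeeze: 25

```text
time_s: 20.27
eef_pos: [438.7, 361.7, 23.6]
ee_rot: [-0.0, 1.0, 0.001, 0.001]
force: [-0.5, -1.9, 8.1]
grip_width: 0.436
grip_force: 24.8
```

```bash
python3 -c "
from h import *
plan((536.2,-78.1,125),0,10)"
```

```text
at [438.7 361.7  23.6] yaw 0.002 n 10 time 20.27
[0.194, 0.88, -0.203, -0.0, -0.001, 0.001]
```

Emit:
arm_command:
  steps:
    - [[0.2,0,0,-0.3,0,0,0],[0.2,0,0,-0.9,0,0,0],[0.2,0,0,-0.8,0,0,0],[0.2,0.19,0.88,0,0,0,0],[0.2,0.19,0.88,0,0,0,0],[0.2,0.19,0.88,0,0,0,0],[0.2,0.19,0.88,0,0,0,0],[0.2,0.19,0.88,0,0,0,0]]

```text
time_s: 21.28
eef_pos: [486.2, 140.2, 123.4]
ee_rot: [-0.0, 1.0, 0.001, 0.001]
force: [0.2, 0.6, -0.4]
grip_width: 0.433
grip_force: 25.4
```

Emit:
arm_command:
  steps:
    - [[0.2,0.19,0.88,0,0,0,0],[0.2,0.19,0.88,0,0,0,0],[0.2,0.19,0.88,0,0,0,0],[0.2,0.19,0.88,0,0,0,0],[0.2,0.19,0.88,0,0,0,0],[0.2,0,0,0.4,0,0,0],[0.2,0,0,0.4,0,0,0],[0.2,0,0,0,0,0,0]]

```text
time_s: 22.28
eef_pos: [533.2, -78.2, 82.1]
ee_rot: [-0.0, 1.0, 0.001, -0.001]
force: [0.4, -0.6, -1.2]
grip_width: 0.433
grip_force: 25.4
```

```bash
python3 -c "
from h import *
plan((536.2,-78.1,30),0,4)"
```

```text
at [533.2 -78.2  82.1] yaw 0.001 n 4 time 22.27
[0.015, -0.0, 0.26, -0.001, 0.003, 0.002]
```

Emit:
arm_command:
  steps:
    - [[0.2,0.03,0,0.3,0,0,0],[0.2,0.03,0,0.3,0,0,0],[0.2,0,0,0.3,0,0,0],[0.2,0,0,0.14,0,0,0],[0.2,0,0,0,0,0,0]]

```text
time_s: 22.9
eef_pos: [536.6, -78.3, 29.8]
ee_rot: [-0.0, 1.0, 0.001, -0.0]
force: [-1.6, 0.1, -0.6]
grip_width: 0.433
grip_force: 25.4
```

Emit:
arm_command:
  steps:
    - [[0.2,0,0,0.03,0,0,0],[0.2,0,0,0.03,0,0,0],[0.2,0,0,0,0,0,0]]

```text
time_s: 23.28
eef_pos: [537.0, -78.4, 27.7]
ee_rot: [0.0, 1.0, 0.001, 0.0]
force: [-0.6, -0.0, 1.6]
grip_width: 0.438
grip_force: 25.5
```

Emit:
arm_command:
  steps:
    - [[0.75,0,0,0,0,0,0],[0.75,0,0,0,0,0,0],[0.75,0,0,-0.4,0,0,0],[1,0,0,-0.9,0,0,0],[1,0,0,-0.9,0,0,0],[1,0,0,0,0,0,0]]

```text
time_s: 24.02
eef_pos: [538.2, -78.8, 140.5]
ee_rot: [0.001, 1.0, 0.001, 0.003]
force: [-0.2, -0.8, -0.1]
grip_width: 0.999
grip_force: 0.0
```

```bash
python3 -c "
from h import *
s=sense();print(s['joints'].round(3),yaw(s))
plan((385,-370,160),0,8)"
```

```text
[-0.361  0.454  1.584  0.     1.097  1.208] 0.0015179766741254001
at [538.2 -78.8 140.5] yaw 0.002 n 8 time 24.02
[-0.384, 0.727, -0.049, 0.002, -0.005, 0.001]
```

```bash
python3 -c "
from h import *
plan((466,-440,160),1.80,12)"
```

```text
at [538.2 -78.8 140.5] yaw 0.002 n 12 time 24.02
[-0.121, 0.602, -0.032, 0.004, -0.001, -0.999]
[-0.21, 0.577, -0.032, 0.004, -0.001, -0.999]
[-0.293, 0.539, -0.032, 0.004, -0.001, -0.999]
[-0.371, 0.489, -0.033, 0.004, -0.001, -0.999]
[-0.439, 0.429, -0.033, 0.004, -0.001, -0.999]
[-0.499, 0.358, -0.033, 0.004, -0.001, -0.999]
[-0.546, 0.28, -0.033, 0.004, -0.001, -0.999]
[-0.582, 0.195, -0.033, 0.004, -0.001, -0.999]
[-0.605, 0.106, -0.033, 0.004, -0.001, -0.999]
[-0.614, 0.014, -0.033, 0.004, -0.001, -0.999]
[-0.609, -0.078, -0.033, 0.004, -0.001, -0.999]
[-0.591, -0.168, -0.033, 0.004, -0.001, -0.999]
```

Emit:
arm_command:
  steps:
    - [[1,-0.12,0.6,-0.03,0,0,-1],[1,-0.21,0.58,-0.03,0,0,-1],[1,-0.29,0.54,-0.03,0,0,-1],[1,-0.37,0.49,-0.03,0,0,-1],[1,-0.44,0.43,-0.03,0,0,-1],[1,-0.5,0.36,-0.03,0,0,-1]]

```text
time_s: 24.78
eef_pos: [500.4, -260.0, 145.2]
ee_rot: [-0.001, 0.899, 0.438, -0.0]
force: [0.2, 1.2, 0.2]
grip_width: 0.998
grip_force: 0.0
```

Emit:
arm_command:
  steps:
    - [[1,-0.55,0.28,-0.03,0,0,-1],[1,-0.58,0.2,-0.03,0,0,-1],[1,-0.6,0.11,-0.03,0,0,-1],[1,-0.61,0.01,-0.03,0,0,-1],[1,-0.61,-0.08,-0.03,0,0,-1],[1,-0.59,-0.17,-0.03,0,0,-1],[1,0,0,0,0,0,0],[1,0,0,0,0,0,0]]

```text
time_s: 25.78
eef_pos: [465.2, -438.8, 154.4]
ee_rot: [-0.001, 0.622, 0.783, 0.0]
force: [0.2, 0.3, 0.6]
grip_width: 1.002
grip_force: 0.0
```

```bash
python3 -c "
from h import *
s,im=snap('g1');print(s['eef_pos'],yaw(s),s['time_s'])"
```

```text
[ 465.22082129 -438.79952421  154.38560956] 1.7999423434271928 25.775
```

View pics/g1.png

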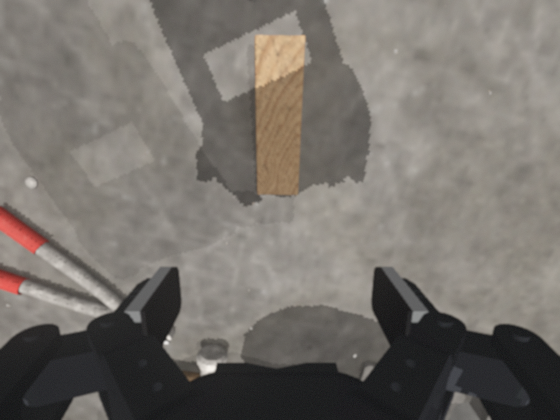

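The wedge stands straight up in the picture: far (thick) end corners (255,36),(306,36), near end (257,194),(299,194). The far end is wider, so the thick end is the one toward +y.

```bash
python3 - <<'E'
from h import *
C,im=load('g1');h=cv2.cvtColor(im,cv2.COLOR_BGR2HSV)
m=(h[...,0]>5)&(h[...,0]<25)&(h[...,1]>75);m[230:]=0;m[:,:200]=0;m[:,360:]=0
c=max(blobs(m,500),key=cv2.contourArea);x=lambda r:(np.where(m[r])[0].min(),np.where(m[r])[0].max()+1)
t,b=c[:,0,1].min(),c[:,0,1].max()+1;print(t,b,x(t+6),x(b-6))
F=[plane(C,(u,t),30) for u in x(t+6)];N=[plane(C,(u,b),6) for u in x(b-6)]
f,n=np.mean(F,0),np.mean(N,0);d=f-n;y=np.arctan2(d[1],d[0]);print('end widths',np.linalg.norm(F[0]-F[1]),np.linalg.norm(N[0]-N[1]),'len',np.linalg.norm(d[:2]),'yaw',y)
o=(f+n)/2;u=d[:2]/np.linalg.norm(d[:2]);g=o[:2]+8*u;print('origin',o.round(1),'grip',g.round(1))
# height of the thick end by the known-parallel second view w2 is weak; width ratio check
f0=323*36/np.array([x(t+6)[1]-x(t+6)[0],x(b-6)[1]-x(b-6)[0]]);print('depths',f0)
plan((g[0],g[1],60),y,3)
E
```

```text
35 195 (np.int64(255), np.int64(303)) (np.int64(257), np.int64(298))
end widths 33.64792843955608 35.870898916871695 len 120.11925388734734 yaw 1.7940283409461595
origin [ 451.4 -371.9   18. ] grip [ 449.7 -364.1]
depths [242.25      283.6097561]
at [ 465.4 -438.7  154.7] yaw 1.801 n 3 time 25.82
[0.507, 0.011, 0.632, -0.001, -0.003, 0.015]
```

Emit:
arm_command:
  steps:
    - [[1,0.507,0.011,0.63,0,0,0.01],[1,0.507,0.011,0.63,0,0,0.01],[1,0.507,0.011,0.63,0,0,0.01],[1,0,0,0.4,0,0,0],[1,0,0,0.4,0,0,0],[1,0,0,0.12,0,0,0],[1,0,0,0,0,0,0]]

```text
time_s: 26.7
eef_pos: [449.7, -364.9, 15.0]
ee_rot: [-0.0, 0.623, 0.782, 0.0]
force: [0.3, 0.2, 0.3]
grip_width: 0.998
grip_force: 0.0
```

Emit:
arm_command:
  steps:
    - [[0.2,0,0,0,0,0,0],[0.2,0,0,0,0,0,0],[0.2,0,0,0,0,0,0],[0.2,0,0,0,0,0,0],[0.2,0,0,0,0,0,0],[0.2,0,0,0,0,0,0]]
  squeeze: 35

```text
time_s: 27.45
eef_pos: [449.8, -365.5, 15.4]
ee_rot: [0.0, 0.623, 0.782, -0.0]
force: [-0.6, 1.4, 6.5]
grip_width: 0.407
grip_force: 36.4
```

```bash
python3 -c "
from h import *
y=1.794;plan((634+8*np.cos(y),88+8*np.sin(y),14),None,11)"
```

```text
at [ 449.8 -365.5   15.4] yaw 1.797 n 11 time 27.45
[0.743, 0.511, 0.002, 0.0, 0.0, 0.0]
```

Emit:
arm_command:
  steps:
    - [[0.2,0,0,-0.3,0,0,0],[0.2,0,0,-0.9,0,0,0],[0.2,0,0,-0.9,0,0,0],[0.2,0,0,-0.5,0,0,0],[0.2,0.74,0.51,0,0,0,0],[0.2,0.74,0.51,0,0,0,0],[0.2,0.74,0.51,0,0,0,0],[0.2,0.74,0.51,0,0,0,0]]

```text
time_s: 28.45
eef_pos: [516.1, -196.7, 145.6]
ee_rot: [0.0, 0.623, 0.782, 0.0]
force: [1.1, -0.4, -1.4]
grip_width: 0.412
grip_force: 35.7
```

Emit:
arm_command:
  steps:
    - [[0.2,0.74,0.51,0,0,0,0],[0.2,0.74,0.51,0,0,0,0],[0.2,0.74,0.51,0,0,0,0],[0.2,0.74,0.51,0,0,0,0],[0.2,0.74,0.51,0,0,0,0],[0.2,0.74,0.51,0,0,0,0],[0.2,0.74,0.51,0,0,0,0],[0.2,0,0,0,0,0,0]]

```text
time_s: 29.45
eef_pos: [631.8, 97.0, 145.1]
ee_rot: [-0.0, 0.621, 0.783, 0.0]
force: [0.4, -1.4, -1.3]
grip_width: 0.411
grip_force: 35.6
```

Emit:
arm_command:
  steps:
    - [[0.2,0,0,0.7,0,0,0],[0.2,0,0,0.7,0,0,0],[0.2,0,0,0.4,0,0,0],[0.2,0,0,0,0,0,0]]

```text
time_s: 29.95
eef_pos: [630.7, 93.4, 53.9]
ee_rot: [-0.001, 0.623, 0.782, -0.001]
force: [0.3, 0.3, -1.3]
grip_width: 0.412
grip_force: 35.6
```

```bash
python3 -c "
from h import *
y=1.797;plan((634+6.6*np.cos(y),88+6.6*np.sin(y),22),y,2)"
```

```text
at [630.7  93.4  53.9] yaw 1.796 n 2 time 29.95
[0.005, 0.021, 0.319, -0.01, -0.002, -0.003]
```

Emit:
arm_command:
  steps:
    - [[0.2,0.01,0.04,0.3,0,0,0],[0.2,0,0,0.25,0,0,0],[0.2,0,0,0.12,0,0,0],[0.2,0,0,0,0,0,0],[0.2,0,0,0.03,0,0,0],[0.2,0,0,0,0,0,0]]

```text
time_s: 30.7
eef_pos: [633.6, 95.3, 20.1]
ee_rot: [0.0, 0.623, 0.782, 0.0]
force: [-0.0, -0.2, -0.7]
grip_width: 0.409
grip_force: 35.6
```

Emit:
arm_command:
  steps:
    - [[0.2,0,0,0.03,0,0,0],[0.2,0,0,0,0,0,0]]

```text
time_s: 30.95
eef_pos: [633.7, 95.2, 19.4]
ee_rot: [0.0, 0.623, 0.782, 0.0]
force: [-3.7, -0.2, 5.5]
grip_width: 0.412
grip_force: 36.5
```

Touching the mat. I'll release, retreat and check everything from above.

Emit:
arm_command:
  steps:
    - [[0.8,0,0,0,0,0,0],[0.8,0,0,0,0,0,0],[0.8,0,0,-0.3,0,0,0],[1,0,0,-1,0,0,0],[1,0,0,-1,0,0,0],[1,0,0,-0.7,0,0,0]]

```text
time_s: 31.7
eef_pos: [633.9, 95.2, 172.1]
ee_rot: [0.001, 0.623, 0.782, 0.001]
force: [-0.3, -0.2, -0.6]
grip_width: 0.998
grip_force: 0.0
```

```bash
python3 -c "
from h import *
plan((390,52,215),0.21,12)"
```

```text
at [633.9  95.2 172.1] yaw 1.797 n 12 time 31.7
[0.021, -0.412, -0.073, 0.002, -0.001, 0.882]
[-0.034, -0.411, -0.073, 0.002, -0.001, 0.882]
[-0.088, -0.403, -0.073, 0.002, -0.001, 0.882]
[-0.14, -0.388, -0.073, 0.002, -0.001, 0.882]
[-0.19, -0.366, -0.072, 0.002, -0.001, 0.882]
[-0.237, -0.338, -0.072, 0.002, -0.001, 0.882]
[-0.279, -0.304, -0.072, 0.002, -0.001, 0.882]
[-0.317, -0.265, -0.072, 0.002, -0.001, 0.882]
[-0.349, -0.22, -0.072, 0.002, -0.001, 0.882]
[-0.375, -0.173, -0.072, 0.002, -0.001, 0.882]
[-0.394, -0.122, -0.072, 0.002, -0.001, 0.882]
[-0.407, -0.069, -0.072, 0.002, -0.001, 0.882]
```

Emit:
arm_command:
  steps:
    - [[1,0.02,-0.41,-0.07,0,0,0.88],[1,-0.03,-0.41,-0.07,0,0,0.88],[1,-0.09,-0.4,-0.07,0,0,0.88],[1,-0.14,-0.39,-0.07,0,0,0.88],[1,-0.19,-0.37,-0.07,0,0,0.88],[1,-0.24,-0.34,-0.07,0,0,0.88]]

```text
time_s: 32.45
eef_pos: [510.9, 73.4, 190.5]
ee_rot: [0.0, 0.877, 0.48, 0.001]
force: [-0.1, -0.7, -0.2]
grip_width: 1.001
grip_force: 0.0
```

Emit:
arm_command:
  steps:
    - [[1,-0.28,-0.3,-0.07,0,0,0.88],[1,-0.32,-0.27,-0.07,0,0,0.88],[1,-0.35,-0.22,-0.07,0,0,0.88],[1,-0.38,-0.17,-0.07,0,0,0.88],[1,-0.39,-0.12,-0.07,0,0,0.88],[1,-0.41,-0.07,-0.07,0,0,0.88],[1,0,0,0,0,0,0],[1,0,0,0,0,0,0]]

```text
time_s: 33.45
eef_pos: [390.0, 51.3, 210.8]
ee_rot: [0.0, 0.994, 0.107, 0.001]
force: [-0.1, -0.6, -0.4]
grip_width: 0.994
grip_force: 0.0
```

```bash
python3 - <<'E'
from h import *
s,im=snap('z1');print(s['eef_pos'],yaw(s),s['time_s'])
C=cam('wrist',s)
for n,P in dict(L=(464.4,193.4,4),R=(536.2,-78.1,4),B=(634,88,4),F=(500.5,52.5,34)).items(): print(n,proj(C,P).round(1))
E
```

```text
[389.96980827  51.29724912 210.81673029] 0.21504411981011368 33.45
L [148.7  86.1]
R [440.3  72.6]
B [295.  -94.9]
F [301.5  76.2]
```

View pics/z1.png

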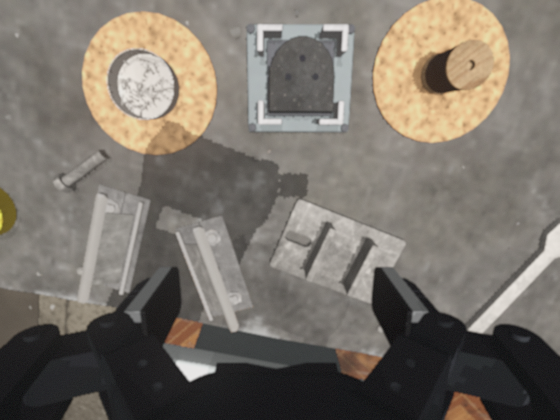

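The tin's rim is centred near (144,84), the bobbin's top near (470,65), and the blank near (301,76). I'll compare these with where each should appear, and check the wedge with the top camera.

```bash
python3 - <<'E'
from h import *
C=load('z1')[0]
print(plane(C,(144,84),26).round(1),plane(C,(470,65),54).round(1),plane(C,(301,76),34).round(1))
im=capture('top')[:,:,::-1].copy();T=cam('top')
print(proj(T,(634,88,4)),proj(T,(464.4,193.4,15)),proj(T,(536.2,-78.1,54)))
cv2.imwrite('pics/top1.png',cv2.resize(im[130:260,160:340],None,fx=4.4,fy=4.4,interpolation=3))
E
```

```text
[464.8 189.4  26. ] [535.1 -78.   54. ] [500.5  52.9  34. ]
[236.55050916 169.41480939] [198.42096007 231.37074961] [298.03641594 202.75653623]
```

View pics/top1.png

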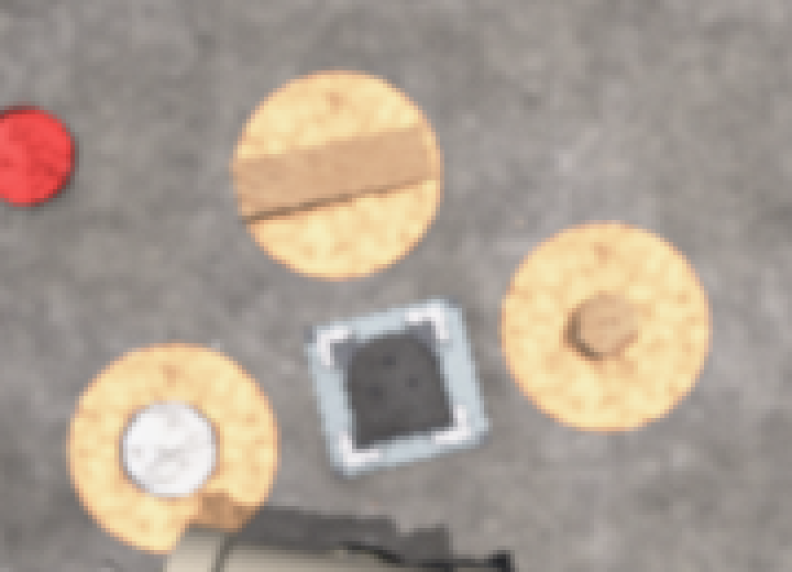

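The top view shows the wedge, tin and bobbin all centred on their mats and the blank in the feeder. The 36 N reaction at the expected height showed the follower had bottomed. Handing in.

```bash
python3 -c "
from rig import *
print(finish_job())"
```

```text
the job is handed in; nothing more can be done
None
```

I handed the job in at about 33.5 s of robot time, with the blank pressed down in the feeder until the follower bottomed and the tin, bobbin and wedge each within about 4 mm of its mat's centre; no verdict came back.

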